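Open the jar box and lay its hold-down bar

TASK

Make the jar box ready for carrying: lever its handleless lid up with the palette knife, not with your fingers, and swing it right back until it stays open. Put the knife back flat on the table and lay the wooden hold-down bar, grip upwards, over the jars so that it lies level, down in the slots of both end walls and sticking out a little at each end; do not drop it. Leave the other jar, the can and the mug alone.

Things in the scene. Friction and masses are not known exactly. Their poses are not given: they have to be found in the camera images.
- box: Plywood box fixed to the table, 210 (x) by 164 (y) by 132 mm high, walls 10 mm. Origin: centre of its underside; x along the hinge, +y the hinge side, z up. Six fixed jars fill it, tops at z = 86 mm. Both end walls (centres x = -100 and +100 mm) have a slot at y = 0, 40 mm wide, open at the rim, floor at z = 92 mm. Inside it is 190 by 144 mm.
- lid (a joint): Angle of the box's plain 6 mm plywood lid (about 0.14 kg): 0 shut, 1.57 upright, 2.2 fully back at its stop. Falls shut below about 1.4, falls open above about 1.75. Shut, its underside lies on the rim, 132 mm above the table, and overhangs the box's -y wall by 20 mm; 214 mm long along the hinge, 184 mm from hinge to free edge.
- lid_edge (a point): Middle of the lid's free edge, on its underside; moves with the lid. Its z axis is normal to the lid.
- hinge_mid (a point): Middle of the hinge line, at box x = 0, y = 82, z = 132 mm. The hinge line runs along the box's x.
- slot_near (a point): Middle of the floor of the slot in the end wall at box x = -100 mm.
- slot_far (a point): Middle of the floor of the slot in the end wall at box x = +100 mm.
- bar: Wooden hold-down bar, 246 (x) by 32 (y) by 12 mm, with a grip block 50 (x) by 22 (y) by 24 mm on the middle of its top (36 mm high overall), about 0.14 kg. Origin: centre of its underside; x along the bar, z up. Starts on the table, grip up, roughly along world y. The ends are alike. Bar and knife may have swapped places.
- knife: Palette knife, 0.10 kg, lying flat, blade roughly towards world +y. Dark wooden handle 110 (x) by 22 (y) by 18 mm high; origin: centre of the handle's underside, x towards the blade. Steel blade from x = 55 to the round tip at x = 185 mm, 30 mm wide, 3 mm thick, underside 7.5 mm above the handle's underside. Balances at x = 25 mm.
- knife_tip (a point): Tip of the knife's blade, at mid thickness (185 mm ahead of the knife's origin, 9 mm up).
- jar: Bystander: closed glass jar, 72 mm wide, 115 mm high, loose. Origin: centre of its underside.
- can: Bystander: food can, 74 mm wide, 110 mm high, loose. Origin: centre of its underside.
- mug: Bystander: white mug, 80 mm wide, 90 mm high, loose. Origin: centre of its underside.
Not all that is in view belongs to the job. Several things look just like the knife: the one meant starts farthest from the robot's base.

How it is judged:
On the way, in this order (a step that is already met when the one before it is completed fails the run):
1. the lid is levered up with the knife's blade to at least 0.4 rad (value of joint lid above 0.4 rad and contact force between knife and lid above 0.05 N), for 0.1 s.
2. the lid lies right back and stays (above 1.9 rad) (value of joint lid above 1.9 rad), for 0.3 s.
3. the bar lies in both slots, level, let go (z of bar in the frame of box between 0.087 and 0.097 m and y of bar in the frame of box between -0.007 and 0.007 m and x of bar in the frame of box between -0.016 and 0.016 m and angle between the x axis of bar and the x axis of box, either way round below 0.07 rad and angle between bar's own z axis and vertical below 0.06 rad and linear speed of bar below 0.02 m/s and contact force between the fingers and bar below 0.05 N), for 0.3 s.
At the end, for the whole second after the job is handed in: The bar lies let go and still on both slot floors: underside 87-97 mm up, within 7 mm sideways, 16 mm lengthwise, 0.07 rad of the box's x, 0.06 rad of level. Lid beyond 1.9 rad and still. Knife still and flat on the table (origin under 10 mm up, tilt under 0.15 rad) (all of step 3 and value of joint lid above 1.9 rad and velocity of joint lid below 0.1 rad/s and height (world z) of knife below 0.01 m and angle between knife's own z axis and vertical below 0.15 rad and linear speed of knife below 0.02 m/s); the robot touches nothing.
It fails at once if the robot itself pushes on the lid (over 0.5 N) before the lid is up at 0.4 rad: it must be levered with the knife (value of joint lid below 0.4 rad and contact force between any of the fingers, the arm and lid above 0.5 N).
It fails at once if the bar is dropped: out of the fingers and moving faster than 0.6 m/s (contact force between the fingers and bar below 0.05 N and linear speed of bar above 0.6 m/s).
It fails at once if the jar, can or mug on the table is moved by more than 30 mm or tipped (distance of any of jar, can, mug from where it was at the start of the episode above 0.03 m or angle between any of jar, can, mug's own z axis and vertical above 0.3 rad).
It also fails if it takes over 69 s, if anything falls off the work surface, if the arm or the gripper's body presses on something with over 40 N, if the wrist force passes 120 N, or if a joint passes its speed limit or range.

ROBOT

A 6-joint arm with a two-finger parallel gripper is mounted at the origin on the work surface. World frame = base frame: x ahead of the robot, y to its left, z up, the work surface at z = 0. Lengths are in m, angles in rad, forces in N, time in s.
With the tool pointing down it reaches from about 0.2 to 0.875 m from the base axis. Payload 3.4 kg.
Tool frame: the origin (TCP) lies at the very end of the fingers, on their centre line; the grasp point (between the pads) lies 19 mm behind it (bot.pinch_z is the distance from the TCP to the grasp point, in m); z points along the fingers, y is the line along which they close (so a half turn about z gives the same grasp; the last joint's range is limited). The gripper opens to 94 mm and grips with 3 to 60 N. Pads are 16 mm wide; open, the fingers measure 119 mm over their backs; the gripper's body (75 mm by 177 mm) begins 78 mm behind the grasp point.
Start: joints at [1.204, 0.276, 1.505, -0, 1.361, -0.121], TCP at [0.14, 0.558, 0.205] pointing down, gripper open.
Joint ranges: [-2.89, 2.89], [-0.75, 2.08], [0.22, 2.7], [-1.18, 4.32], [0.11, 2.71], [-2.7, 2.7]. Speed limits (rad/s): [2.57, 2.57, 3.14, 3.14, 3.14, 3.14].

INTERFACE

Orientations are given as a rotation vector (axis times angle).
In Python, from bench import bot gives the robot as it stands.
- The arm moves only by the tool servo_tool, never from a script. Its arguments are lists of equal length, an entry for each row: "delta_pos": the shift along the tool's x, y, z in units of 50 mm (1.0 is 50 mm), a list of three; "angular": the turn, a rotation vector about the tool's x, y, z in units of 10 degrees (1.0 is 10 degrees), a list of three. A call has 1 to 8 rows; each row shifts and turns the commanded pose from where the row before left it, along the tool's axes as they then stand; what a row does not reach is not made up. A row lasts 1/8 s, in which the tool goes at most 62.5 mm and 10.7 degrees, less where a joint would pass 70% of its speed; a pose out of reach is approached as far as the arm can. A call is refused whole if a number of a shift passes 1 or a number of a turn 1, either way. A call with a gripper value outside its range is refused whole. "claw" is the opening, from -1 (shut) to 1 (fully open), set as the call begins (left out, the last holds). The fingers move at their own pace and stop on an object; "grip_force" is the grip in N (left out, the last holds). Time passes only in rows, so rows that do not move let the fingers close. It gives the time, the measured TCP pose, the force, the opening and the grip force at its end, in the units of the state.
- bot.sense(): the state, without advancing time (a new reading comes with each control period).
- bot.read_camera(name): name is "scene" or "side" or "wrist"; returns a dict with "color" (400x640x3 uint8, red, green, blue), "camera_matrix" (3x3 intrinsics, pixels), "position" and "rotation" of the camera in the world. Camera axes: x right, y down, z forward; pixel columns grow to the right and rows downward; lengths in m; the calibration is good to about 2 mm. A picture is of the moment at which its call begins. There is no depth.
- bot.close_job(): hands the job in; it is judged then, once.
The state is a dict: "time": time; "qpos": joint angles; "qvel": joint speeds; "joint_torque": joint torques, N m; "eef_pos": TCP position; "ee_rot": TCP orientation; "force": force on the tool from outside, world axes, zero at the start; "wrist_torque": the same for the moment, N m; "grip_width": finger opening in m; "finger_force": force on a finger pad.
Only numpy, scipy, OpenCV 4.12 (cv2) and the standard library are available. Lean on these libraries where they do the work, as an engineer would, in place of code of your own. Each camera call takes 0.05 s, during which the arm holds its last target. There are 200 camera calls.

## Working session

There is one attempt and no reset: what is moved stays moved. The work goes in short steps, Python scripts to look and compute and a tool call to move; the robot and the scene stay as the last step left them, time stands still between calls to the robot, and variables do not carry over. Pictures are saved under pics/ and viewed, at most 10 in all, crops included, and the job is handed in when it is done.

Besides the shell and the picture viewer there is one more tool, called as a command line: name --argument value ..., lists and objects as JSON in quotes. servo_tool: Moves the arm, as the interface text tells. Its arguments: {"type":"object","properties":{"delta_pos":{"type":"array","items":{"type":"array","items":{"type":"number"}}},"angular":{"type":"array","items":{"type":"array","items":{"type":"number"}}},"claw":{"type":"number"},"grip_force":{"type":"number"}},"required":["delta_pos","angular"]}

```bash
mkdir -p pics; ls; python3 - <<'E'
from bench import bot
import cv2,numpy as np
s=bot.sense(); print(s)
for n in("scene","side"):
    c=bot.read_camera(n); cv2.imwrite(f"pics/{n}0.png",c["color"][:,:,::-1]); print(n,c["camera_matrix"],c["position"],c["rotation"])
E
```

```text
pics
{'time': 0.0, 'qpos': array([ 1.20404158e+00,  2.76557621e-01,  1.50613655e+00, -1.98863348e-05,
        1.36067701e+00, -1.21043073e-01]), 'qvel': array([ 0.00059266, -0.00030077,  0.00054737, -0.00072799,  0.00062692,
        0.00013709]), 'joint_torque': array([ 4.64315854e-04, -4.04598391e+01, -2.37224579e+01,  7.02327839e-02,
        3.49831511e-02, -1.27582007e-04]), 'eef_pos': array([0.13969684, 0.55718235, 0.20462469]), 'ee_rot': array([-3.84935844e-01, -3.11750566e+00,  2.71804522e-03]), 'force': array([-0.01505119,  0.37357884,  0.91137281]), 'wrist_torque': array([ 0.01794276, -0.00198091,  0.01621437]), 'finger_force': 0.0, 'grip_width': 0.09402551014223567}
scene [[366.93807596   0.         319.27435396]
 [  0.         366.93807596 199.91698689]
 [  0.           0.           1.        ]] [ 1.17471105 -0.18823283  0.80187158] [-1.97039584 -1.35949746  0.62687715]
side [[461.11936175   0.         323.31289073]
 [  0.         461.11936175 197.57782633]
 [  0.           0.           1.        ]] [ 0.01818773 -1.09380318  0.90593994] [-2.11985407  0.39313777 -0.20671999]
```

View pics/scene0.png

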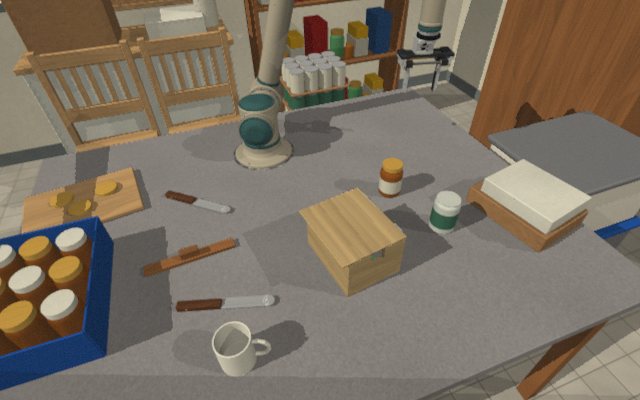

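View pics/side0.png

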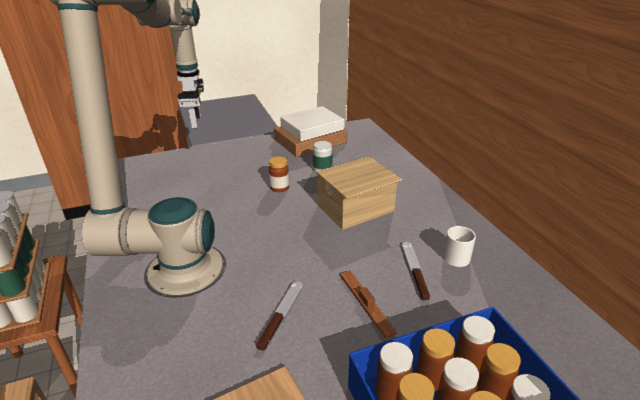

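Two knife look-alikes: A with its handle at scene (183,198) and side (265,330), and B with its handle at scene (200,305) and side (420,285). B looks farther from the base, which is at scene (263,155). I'll measure both and confirm on a crop.

```bash
cat > h.py <<'E'
import numpy as np,cv2
from scipy.spatial.transform import Rotation as R
from bench import bot
def ray(c,uv):
    K=c["camera_matrix"];d=np.array([(uv[0]-K[0,2])/K[0,0],(uv[1]-K[1,2])/K[1,1],1.])
    return np.array(c["position"]),R.from_rotvec(c["rotation"]).apply(d)
def onz(c,uv,z):
    p,d=ray(c,uv);return p+d*(z-p[2])/d[2]
def proj(c,P):
    q=R.from_rotvec(c["rotation"]).inv().apply(np.array(P)-c["position"]);K=c["camera_matrix"]
    return np.array([K[0,0]*q[...,0]/q[...,2]+K[0,2],K[1,1]*q[...,1]/q[...,2]+K[1,2]]).T
def two(c1,u1,c2,u2):
    p,d=ray(c1,u1);q,e=ray(c2,u2);s,t=np.linalg.lstsq(np.c_[d,-e],q-p,rcond=None)[0]
    return (p+s*d+q+t*e)/2,np.linalg.norm(p+s*d-q-t*e)
def comps(m,lo):
    n,l,st,ce=cv2.connectedComponentsWithStats(m.astype(np.uint8))
    for i in range(1,n):
        if st[i,4]>=lo: yield ce[i],st[i],(l==i)
E
python3 - <<'E'
from h import *
for n in("scene","side"):
    c=bot.read_camera(n);im=c["color"];hsv=cv2.cvtColor(im,cv2.COLOR_RGB2HSV)
    h,s,v=[hsv[...,i].astype(int) for i in range(3)]
    print(n,"base",proj(c,[[0,0,0]]))
    for nm,m,z in(("dark",(s>110)&(v<130)&((h<12)|(h>170)),.015),("wood",(s>90)&(v>=90)&(h<16),.012),("steel",(s<25)&(v>140),.01),("lid",(h>=14)&(h<24)&(s>70)&(v>120),.135)):
        for ce,st,l in comps(m,60):
            p=onz(c,ce,z)
            if abs(p[1])<.75 and 0.1<p[0]<1: 
                r=cv2.minAreaRect(np.argwhere(l)[:,::-1].astype(np.float32)); 
                print(nm,ce.round(1),st[4],p.round(3),cv2.boxPoints(r).round().tolist())
c=bot.read_camera("scene")["color"][180:380,160:420,::-1]
cv2.imwrite("pics/crop1.png",cv2.resize(c,None,fx=3,fy=3,interpolation=cv2.INTER_CUBIC))
c=bot.read_camera("side")["color"][150:350,240:500,::-1]
cv2.imwrite("pics/crop2.png",cv2.resize(c,None,fx=3,fy=3,interpolation=cv2.INTER_CUBIC))
E
```

```text
scene base [[263.4030234  151.46785252]]
dark [180.2 197. ] 152 [ 0.174 -0.319  0.015] [[165.0, 196.0], [167.0, 190.0], [194.0, 197.0], [193.0, 204.0]]
dark [198.8 304.5] 292 [ 0.603 -0.309  0.015] [[176.0, 302.0], [221.0, 299.0], [222.0, 308.0], [176.0, 311.0]]
wood [390.6 176.3] 204 [0.327 0.369 0.012] [[379.0, 181.0], [380.0, 168.0], [402.0, 170.0], [401.0, 183.0]]
wood [518.3 220.6] 1563 [0.654 0.618 0.012] [[457.0, 225.0], [473.0, 178.0], [585.0, 215.0], [569.0, 262.0]]
wood [187.6 256.3] 1026 [ 0.435 -0.321  0.012] [[140.0, 262.0], [230.0, 232.0], [235.0, 246.0], [145.0, 277.0]]
wood [ 71.  251.7] 100 [ 0.297 -0.629  0.012] [[60.0, 251.0], [84.0, 243.0], [87.0, 251.0], [63.0, 259.0]]
wood [ 35.2 261.2] 101 [ 0.299 -0.719  0.012] [[24.0, 260.0], [47.0, 254.0], [49.0, 262.0], [27.0, 268.0]]
wood [ 64.8 284. ] 121 [ 0.413 -0.63   0.012] [[54.0, 282.0], [77.0, 276.0], [79.0, 285.0], [56.0, 291.0]]
wood [ 27.2 295.7] 158 [ 0.418 -0.716  0.012] [[14.0, 292.0], [41.0, 284.0], [47.0, 303.0], [20.0, 311.0]]
wood [199.4 305. ] 77 [ 0.603 -0.308  0.012] [[178.0, 305.0], [215.0, 302.0], [2
[... 5069 characters left out ...]
, 156.0], [286.0, 168.0], [269.0, 168.0]]
lid [362.9 189.4] 3482 [0.569 0.01  0.135] [[317.0, 171.0], [389.0, 145.0], [410.0, 205.0], [338.0, 231.0]]
lid [438.8 343.1] 749 [ 0.462 -0.587  0.135] [[423.0, 329.0], [454.0, 329.0], [454.0, 358.0], [423.0, 358.0]]
lid [503.4 358.4] 821 [ 0.561 -0.666  0.135] [[483.0, 348.0], [510.0, 336.0], [524.0, 368.0], [498.0, 380.0]]
lid [267.4 388.2] 1581 [ 0.105 -0.561  0.135] [[214.0, 367.0], [304.0, 367.0], [304.0, 399.0], [214.0, 399.0]]
lid [416.4 387. ] 799 [ 0.367 -0.659  0.135] [[399.0, 373.0], [434.0, 373.0], [434.0, 399.0], [399.0, 399.0]]
lid [483.9 395.7] 218 [ 0.474 -0.72   0.135] [[469.0, 399.0], [469.0, 391.0], [501.0, 391.0], [501.0, 399.0]]
```

View pics/crop1.png

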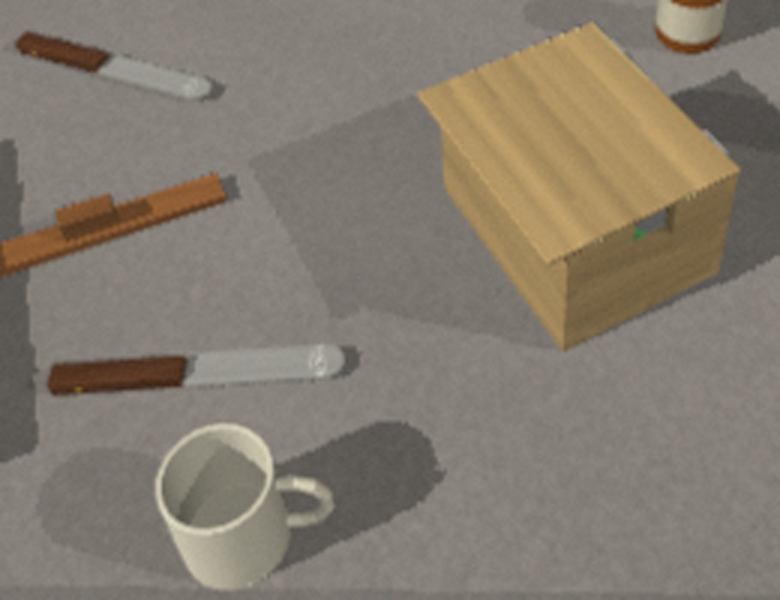

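View pics/crop2.png

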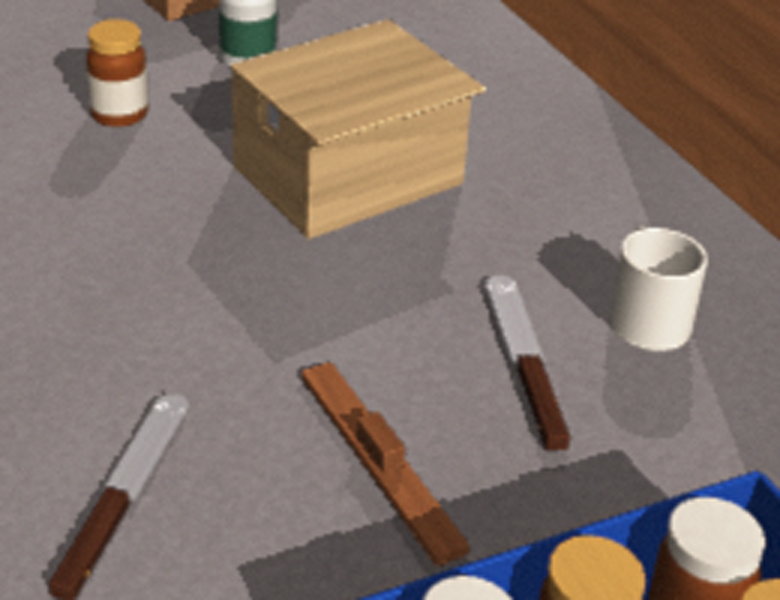

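Crop 1 shows knife B at px (50,378)–(343,360) and crop 2 shows it at (555,445)–(500,280). It is nearest the mug, at radius about 0.68 m against 0.36 m for A, so B is the knife. The lid's corners are clear in both crops, and the lid overhangs towards world -y, on the knives' side. Next I'll triangulate.

```bash
python3 - <<'E'
from h import *
a=bot.read_camera("scene");b=bot.read_camera("side")
A=lambda x,y:(160+(x+.5)/3-.5,180+(y+.5)/3-.5); B=lambda x,y:(240+(x+.5)/3-.5,150+(y+.5)/3-.5)
pts=dict(lid_mm=((419,95),(232,68)) if 0 else ((419,95),(317,142)),)
# scene order: L(419,95) T(592,24) R(738,170) Bm(553,260); candidates in side: l(232,68) t(390,22) r(485,88) b(317,142)
S=dict(L=(419,95),T=(594,23),R=(739,170),M=(553,261)); D=dict(l=(232,68),t=(390,21),r=(486,88),b=(317,143))
for k,v in S.items(): print(k,onz(a,A(*v),.138).round(4))
for k,v in D.items(): print(k,onz(b,B(*v),.138).round(4))
for nm,u,v,z in(("tip",(345,360),(498,277),.0105),("kbutt_top",(50,372),(556,443),.018),("ferrule",(186,370),(530,357),.014),("barN",(226,188),(318,366),.012)):
    print(nm,onz(a,A(*u),z).round(4),onz(b,B(*v),z).round(4))
for n,c in(("a",a),("b",b)):
    hsv=cv2.cvtColor(c["color"],cv2.COLOR_RGB2HSV);h,s,v=[hsv[...,i].astype(int) for i in range(3)]
    m=((h<14)|(h>172))&(s>90)&(v>45)
    m2=(s>60)&((h<16)|(h>170))
    for ce,st,l in comps(m2,200):
        p=onz(c,ce,.01)
        if .15<p[0]<.75 and -.42<p[1]<-.2:
            r=cv2.boxPoints(cv2.minAreaRect(np.argwhere(l)[:,::-1].astype(np.float32)))
            print(n,st[4],p.round(4),[onz(c,q,.012)[:2].round(3).tolist() for q in r])
# axis of handle via both
E
```

```text
L [ 0.5047 -0.0106  0.138 ]
T [0.4725 0.1711 0.138 ]
R [0.682  0.2026 0.138 ]
M [0.7116 0.0275 0.138 ]
l [0.4696 0.1587 0.138 ]
t [0.6806 0.1947 0.138 ]
r [0.7105 0.0182 0.138 ]
b [ 0.4974 -0.0157  0.138 ]
tip [ 0.6541 -0.131   0.0105] [ 0.6512 -0.1372  0.0105]
kbutt_top [ 0.5833 -0.3598  0.018 ] [ 0.5779 -0.3689  0.018 ]
ferrule [ 0.6186 -0.2556  0.014 ] [ 0.6169 -0.259   0.014 ]
barN [ 0.4317 -0.1881  0.012 ] [ 0.4244 -0.1956  0.012 ]
a 216 [ 0.1665 -0.3202  0.01  ] [[0.15, -0.37], [0.113, -0.362], [0.188, -0.272], [0.223, -0.282]]
a 1160 [ 0.4328 -0.3209  0.01  ] [[0.409, -0.446], [0.384, -0.194], [0.448, -0.19], [0.468, -0.433]]
a 460 [ 0.5998 -0.3104  0.01  ] [[0.57, -0.363], [0.602, -0.255], [0.632, -0.258], [0.601, -0.363]]
b 282 [ 0.5983 -0.3156  0.01  ] [[0.603, -0.255], [0.632, -0.253], [0.593, -0.372], [0.566, -0.373]]
b 1073 [ 0.4317 -0.3309  0.01  ] [[0.402, -0.197], [0.45, -0.176], [0.46, -0.441], [0.419, -0.454]]
b 414 [ 0.1646 -0.3243  0.01  ] [[0.119, -0.357], [0.199, -0.265], [0.215, -0.291], [0.135, -0.38]]
```

```bash
cat >> h.py <<'E'
def Rt(heading,pitch=0):  # tool down, tool x along heading; pitch>0 lifts tool x
    c,s=np.cos(heading),np.sin(heading);x=np.array([c,s,0]);z=np.array([0,0,-1.]);M=np.c_[x,np.cross(z,x),z]
    return R.from_matrix(M)*R.from_rotvec([0,pitch,0])
def rows(T,Rg,n,P=None,Q=None):
    """rows (units) from pose P,Q (measured by default) to T,Rg in n steps, shift then turn"""
    s=bot.sense()
    P=s["eef_pos"] if P is None else np.array(P,float);Q=R.from_rotvec(s["ee_rot"]) if Q is None else Q
    w=(Q.inv()*Rg).as_rotvec()
    D=[(Q*R.from_rotvec(w*i/n)).inv().apply((np.array(T)-P)/n)/.05 for i in range(n)]
    a=np.degrees(w/n)/10
    for i in range(0,n,8): print("delta_pos",np.round(D[i:i+8],2).tolist())
    print("angular each",a.round(3).tolist())
E
python3 - <<'E'
from h import *
rows([.60,-.297,.205],Rt(1.268),24)
E
```

```text
delta_pos [[-0.55, -0.6, 0.0], [-0.58, -0.56, 0.0], [-0.62, -0.52, 0.0], [-0.65, -0.48, 0.0], [-0.69, -0.43, 0.0], [-0.71, -0.38, 0.0], [-0.74, -0.33, 0.0], [-0.76, -0.28, 0.0]]
delta_pos [[-0.78, -0.23, 0.0], [-0.79, -0.18, 0.0], [-0.8, -0.12, 0.0], [-0.81, -0.07, 0.0], [-0.81, -0.01, 0.0], [-0.81, 0.04, 0.0], [-0.8, 0.1, 0.0], [-0.79, 0.15, 0.0]]
delta_pos [[-0.78, 0.2, 0.0], [-0.77, 0.26, 0.0], [-0.75, 0.31, 0.0], [-0.73, 0.36, 0.0], [-0.7, 0.41, 0.0], [-0.67, 0.45, 0.0], [-0.64, 0.5, 0.0], [-0.6, 0.54, 0.0]]
angular each [-0.0, 0.0, 0.389]
```

servo_tool --delta_pos '[[-0.55, -0.6, 0], [-0.58, -0.56, 0], [-0.62, -0.52, 0], [-0.65, -0.48, 0], [-0.69, -0.43, 0], [-0.71, -0.38, 0], [-0.74, -0.33, 0], [-0.76, -0.28, 0]]' --angular '[[0, 0, 0.39], [0, 0, 0.39], [0, 0, 0.39], [0, 0, 0.39], [0, 0, 0.39], [0, 0, 0.39], [0, 0, 0.39], [0, 0, 0.39]]' --claw 0.2

```text
time: 1.4
eef_pos: [0.2936, 0.2714, 0.2057]
ee_rot: [1.212, 2.898, 0.001]
force: [1.2, 0.1, 0.5]
grip_width: 0.0567
finger_force: 0.0
```

servo_tool --delta_pos '[[-0.78, -0.23, 0], [-0.79, -0.18, 0], [-0.8, -0.12, 0], [-0.81, -0.07, 0], [-0.81, -0.01, 0], [-0.81, 0.04, 0], [-0.8, 0.1, 0], [-0.79, 0.15, 0]]' --angular '[[0, 0, 0.39], [0, 0, 0.39], [0, 0, 0.39], [0, 0, 0.39], [0, 0, 0.39], [0, 0, 0.39], [0, 0, 0.39], [0, 0, 0.39]]'

```text
time: 2.4
eef_pos: [0.4468, -0.0142, 0.2056]
ee_rot: [1.948, 2.465, 0.001]
force: [0.1, -0.4, 0.6]
grip_width: 0.0564
finger_force: 0.0
```

servo_tool --delta_pos '[[-0.78, 0.2, 0], [-0.77, 0.26, 0], [-0.75, 0.31, 0], [-0.73, 0.36, 0], [-0.7, 0.41, 0], [-0.67, 0.45, 0], [-0.64, 0.5, 0], [-0.6, 0.54, 0]]' --angular '[[0, 0, 0.39], [0, 0, 0.39], [0, 0, 0.39], [0, 0, 0.39], [0, 0, 0.39], [0, 0, 0.39], [0, 0, 0.39], [0, 0, 0.39]]'

```text
time: 3.4
eef_pos: [0.5995, -0.2999, 0.2053]
ee_rot: [-2.539, -1.85, -0.0]
force: [1.1, 0.9, 0.5]
grip_width: 0.0564
finger_force: 0.0
```

```bash
python3 - <<'E'
from h import *
c=bot.read_camera("wrist"); cv2.imwrite("pics/w1.png",c["color"][:,:,::-1]); s=bot.sense();print(s["time"],s["eef_pos"],s["ee_rot"],s["grip_width"]);print(c["position"],c["camera_matrix"][0])
P=[[.597,-.311,.018],[.6527,-.134,.009],[.5806,-.3643,.018],[.606,.005,.138]];print(proj(c,P))
E
```

```text
3.45 [ 0.6019871  -0.30545565  0.2044306 ] [ 2.53774963e+00  1.84227904e+00 -9.43370899e-04] 0.05674734162588779
[ 0.62254081 -0.22853493  0.38459933] [348.29841033   0.         321.72911639]
[[ 322.48781013  186.01940082]
 [ 321.11696137   -2.74723598]
 [ 323.15367231  234.40679111]
 [ 154.00068904 -326.6331661 ]]
```

View pics/w1.png

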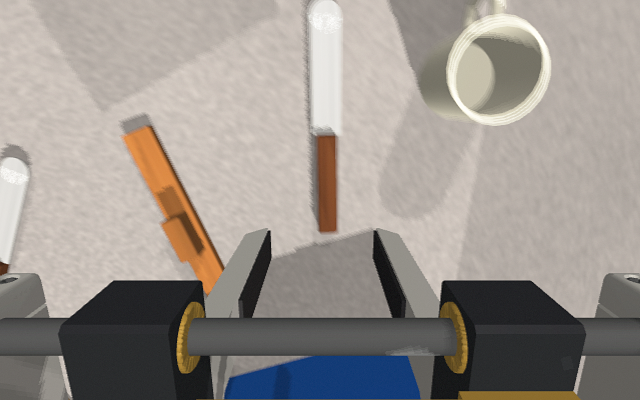

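The wrist picture shows the knife running straight up and down: handle rows 135–232 at column ~327, tip at (325,0), about 4 px right of the prediction. The bar is at lower left and the mug at upper right. I'll refine from this view.

```bash
python3 - <<'E'
from h import *
c=bot.read_camera("wrist");hsv=cv2.cvtColor(c["color"],cv2.COLOR_RGB2HSV);h,s,v=[hsv[...,i].astype(int) for i in range(3)]
m=(s>80)&((h<14)|(h>170));m[:, :280]=0;m[:,380:]=0;m[245:]=0
ce,st,l=max(comps(m,100),key=lambda t:t[1][4]);print(ce,st)
# handle top edges by row
for r in (145,180,220):
    q=np.where(l[r])[0];print(r,q.min(),q.max(),onz(c,(q.min()-.5,r),.018).round(4),onz(c,(q.max()+.5,r),.018).round(4))
y=np.where(l[:,327])[0];print(y.min(),y.max())
a=onz(c,(326,y.min()-.5),.016);b=onz(c,(327,y.max()+.5),.012);print(a,b,np.linalg.norm(a-b))
s=bot.sense();print(s["eef_pos"])
for z in(.003,.06): rows([.604,-.297,z],Rt(1.268),8)
E
```

```text
[320.41561075 175.96147998] [ 309  127   23  100 1973]
145 310 329 [ 0.6008 -0.2712  0.018 ] [ 0.6206 -0.2777  0.018 ]
180 311 330 [ 0.5898 -0.307   0.018 ] [ 0.6102 -0.3137  0.018 ]
220 313 331 [ 0.5775 -0.3506  0.018 ] [ 0.5975 -0.3572  0.018 ]
127 226
[ 0.62300743 -0.25861872  0.016     ] [ 0.58981563 -0.36502786  0.012     ] 0.11153743701474755
[ 0.60039325 -0.30257239  0.20422446]
delta_pos [[0.02, 0.0, 0.5], [0.02, 0.0, 0.5], [0.02, 0.0, 0.5], [0.02, 0.0, 0.5], [0.02, 0.0, 0.5], [0.02, 0.0, 0.5], [0.02, 0.0, 0.5], [0.02, 0.0, 0.5]]
angular each [0.001, 0.001, -0.006]
delta_pos [[0.02, 0.0, 0.36], [0.02, 0.0, 0.36], [0.02, 0.0, 0.36], [0.02, 0.0, 0.36], [0.02, 0.0, 0.36], [0.02, 0.0, 0.36], [0.02, 0.0, 0.36], [0.02, 0.0, 0.36]]
angular each [0.001, 0.001, -0.006]
```

servo_tool --delta_pos '[[0.03, 0, 0.5], [0.03, 0, 0.5], [0.03, 0, 0.5], [0.03, 0, 0.5], [0.02, 0, 0.5], [0, 0, 0.5], [0, 0, 0.5], [0, 0, 0.48]]' --angular '[[0, 0, -0.07], [0, 0, 0], [0, 0, 0], [0, 0, 0], [0, 0, 0], [0, 0, 0], [0, 0, 0], [0, 0, 0]]'

```text
time: 4.5
eef_pos: [0.6006, -0.291, 0.0059]
ee_rot: [-2.524, -1.87, -0.0]
force: [0.5, -0.2, -0.9]
grip_width: 0.0565
finger_force: 0.0
```

servo_tool --delta_pos '[[0, 0, 0], [0, 0, 0], [0, 0, 0], [0, 0, 0], [0, 0, 0], [0, 0, 0]]' --angular '[[0, 0, 0], [0, 0, 0], [0, 0, 0], [0, 0, 0], [0, 0, 0], [0, 0, 0]]' --claw -1 --grip_force 50

```text
time: 5.25
eef_pos: [0.6021, -0.2925, 0.0078]
ee_rot: [2.523, 1.867, 0.002]
force: [0.8, -0.3, 6.0]
grip_width: 0.0212
finger_force: 50.0
```

```bash
python3 - <<'E'
from h import *
s=bot.sense();p=s["eef_pos"]+[0,0,.11]
rows(p,Rt(1.28),4)
rows([.640,-.199,.117],Rt(1.737),8,P=p,Q=Rt(1.28))
E
```

```text
delta_pos [[-0.0, 0.0, -0.55], [-0.0, 0.0, -0.55], [-0.0, 0.0, -0.55], [-0.0, 0.0, -0.55]]
angular each [0.004, 0.001, -0.008]
delta_pos [[0.25, 0.02, 0.0], [0.25, 0.04, 0.0], [0.25, 0.05, 0.0], [0.24, 0.07, 0.0], [0.24, 0.08, 0.0], [0.23, 0.09, 0.0], [0.23, 0.11, 0.0], [0.22, 0.12, 0.0]]
angular each [0.0, 0.0, -0.327]
```

servo_tool --delta_pos '[[0, 0, -0.4], [0, 0, -0.45], [0, 0, -0.45], [0, 0, -0.45], [0, 0, -0.45]]' --angular '[[0, 0, 0], [0, 0, 0], [0, 0, 0], [0, 0, 0], [0, 0, 0]]'

```text
time: 5.88
eef_pos: [0.6002, -0.2916, 0.1164]
ee_rot: [-2.524, -1.868, 0.001]
force: [0.6, -0.7, -0.9]
grip_width: 0.0216
finger_force: 50.0
```

servo_tool --delta_pos '[[0.25, 0.02, 0], [0.25, 0.04, 0], [0.25, 0.05, 0], [0.24, 0.07, 0], [0.24, 0.08, 0], [0.23, 0.09, 0], [0.23, 0.11, 0], [0.22, 0.12, 0]]' --angular '[[0, 0, -0.33], [0, 0, -0.33], [0, 0, -0.33], [0, 0, -0.33], [0, 0, -0.33], [0, 0, -0.33], [0, 0, -0.32], [0, 0, -0.32]]'

```text
time: 6.88
eef_pos: [0.6392, -0.1981, 0.116]
ee_rot: [-2.032, -2.395, 0.0]
force: [0.2, 0.3, -0.7]
grip_width: 0.0215
finger_force: 50.0
```

servo_tool --delta_pos '[[0, 0, 0], [0, 0, 0], [0, 0, 0]]' --angular '[[0, 0, 0], [0, 0, 0], [0, 0, 0]]'

```text
time: 7.25
eef_pos: [0.6392, -0.1993, 0.1164]
ee_rot: [2.036, 2.392, -0.0]
force: [-0.8, -0.2, -0.9]
grip_width: 0.0214
finger_force: 50.0
```

```bash
python3 - <<'E'
from h import *
w=bot.read_camera("wrist");cs=bot.read_camera("scene");cd=bot.read_camera("side")
o=np.vstack([w["color"][0:240,100:540],]);o=cv2.resize(o,(440,240))
u=cv2.resize(cs["color"][170:300,230:430],None,fx=2,fy=2);d=cv2.resize(cd["color"][150:280,290:490],None,fx=2,fy=2)
top=np.zeros((260,800,3),np.uint8);top[:,:400]=u;top[:,400:]=d
bot_=np.zeros((240,800,3),np.uint8);bot_[:,:440]=o
cv2.imwrite("pics/m1.png",np.vstack([top,bot_])[:,:,::-1]);s=bot.sense();print(s["time"],s["eef_pos"],s["ee_rot"],s["force"],s["grip_width"])
E
```

```text
7.4 [ 0.63922767 -0.19920548  0.1164439 ] [2.03642461e+00 2.39215035e+00 2.39317465e-05] [ 0.0444024  -1.22254954 -0.39977341] 0.021339509128074582
```

View pics/m1.png

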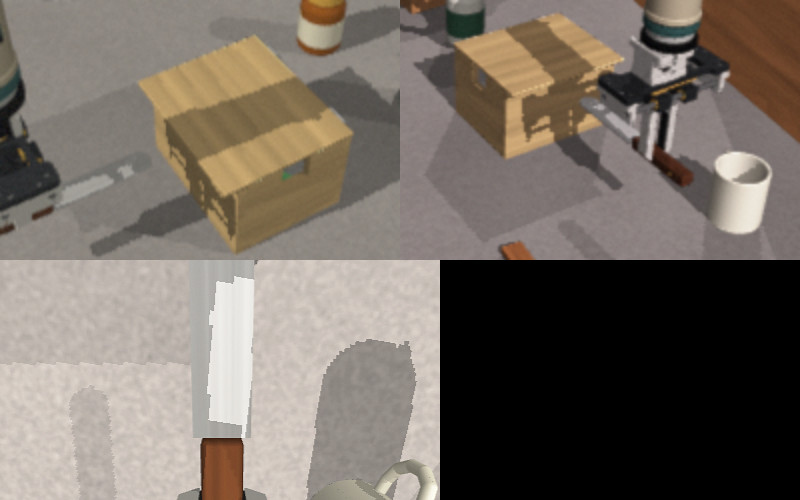

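The knife is held level and aimed at the overhang. Its tip is at about scene (304,249) and side (381,200). I'll check the tip against the lid edge by triangulation.

```bash
python3 - <<'E'
from h import *
a=bot.read_camera("scene");b=bot.read_camera("side")
P=two(a,(304.5,248),b,(381.5,199.5));print("tip",P)
T=[.6117,-.034,.118];print(proj(a,[T]),proj(b,[T]))
A=lambda x,y:(160+(x+.5)/3-.5,180+(y+.5)/3-.5); B=lambda x,y:(240+(x+.5)/3-.5,150+(y+.5)/3-.5)
for nm,u,v in(("L",(419,95),(317,143)),("T",(594,23),(232,68)),("R",(739,170),(390,21)),("M",(553,261),(486,88))): print(nm,two(a,A(*u),b,B(*v)))
E
```

```text
tip (array([ 0.61118883, -0.03414739,  0.11577461]), np.float64(0.003600539985723783))
[[304.23487244 248.19849456]] [[381.26341505 198.43400514]]
L (array([ 0.50020573, -0.00943058,  0.13353344]), np.float64(8.56199531967887e-06))
T (array([0.47193135, 0.17024026, 0.13416664]), np.float64(0.006078981366113022))
R (array([0.6825944 , 0.201561  , 0.13612642]), np.float64(0.004279985911287266))
M (array([0.71258669, 0.02575679, 0.13577478]), np.float64(0.005799687838262652))
```

servo_tool --delta_pos '[[0.27, 0, 0], [0.27, 0, 0], [0.27, 0, 0], [0.27, 0, 0], [0, 0, 0], [0, 0, 0]]' --angular '[[0, 0, 0], [0, 0, 0], [0, 0, 0], [0, 0, 0], [0, 0, 0], [0, 0, 0]]'

```text
time: 8.25
eef_pos: [0.6309, -0.1456, 0.1166]
ee_rot: [2.035, 2.393, -0.0]
force: [0.2, 0.4, -1.3]
grip_width: 0.0215
finger_force: 50.0
```

servo_tool --delta_pos '[[0, 0, -0.1], [0, 0, -0.1], [0, 0, -0.1], [0, 0, -0.1], [0, 0, -0.1], [0, 0, -0.1]]' --angular '[[0, 0, 0], [0, 0, 0], [0, 0, 0], [0, 0, 0], [0, 0, 0], [0, 0, 0]]'

```text
time: 9.0
eef_pos: [0.6306, -0.1454, 0.1467]
ee_rot: [-2.036, -2.393, -0.0]
force: [-0.2, 0.9, -2.5]
grip_width: 0.0214
finger_force: 50.0
```

```bash
python3 - <<'E'
from h import *
cs=bot.read_camera("scene");cd=bot.read_camera("side")
u=cv2.resize(cs["color"][150:300,230:430],None,fx=2,fy=2);d=cv2.resize(cd["color"][130:280,290:490],None,fx=2,fy=2)
cv2.imwrite("pics/m2.png",np.hstack([u,d])[:,:,::-1]);s=bot.sense();print(s["time"],s["eef_pos"],s["ee_rot"],s["force"],s["wrist_torque"])
t=np.r_[.12,np.arange(.2,1.95,.1)]
print(np.round(np.c_[-np.diff(np.cos(t)),-np.diff(np.sin(t))]*.165/.05,2).tolist())
E
```

```text
9.1 [ 0.63095286 -0.14551272  0.14715193] [2.03514325e+00 2.39227509e+00 8.18779333e-04] [-0.84903974 -0.12985598 -1.10519586] [-0.20884572  0.02665779 -0.02129577]
[[0.04, -0.26], [0.08, -0.32], [0.11, -0.31], [0.14, -0.3], [0.17, -0.28], [0.2, -0.26], [0.22, -0.24], [0.25, -0.22], [0.27, -0.19], [0.29, -0.16], [0.3, -0.13], [0.31, -0.1], [0.32, -0.07], [0.33, -0.04], [0.33, -0.01], [0.33, 0.03], [0.32, 0.06], [0.32, 0.09]]
```

View pics/m2.png

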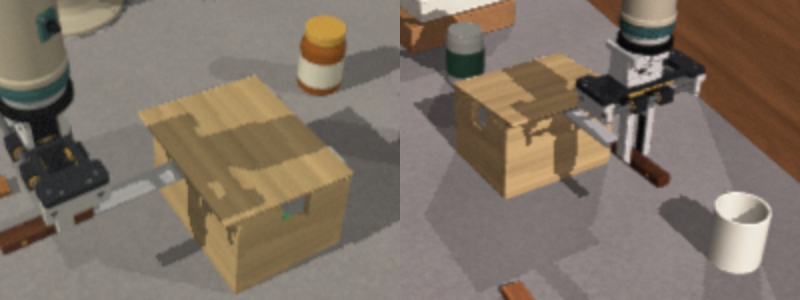

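The blade sits under the overhang with the lid edge slightly raised (scene crop (180,170)). I'll continue along the arc.

servo_tool --delta_pos '[[0.04, 0, -0.26], [0.08, 0, -0.32], [0.11, 0, -0.31], [0.14, 0, -0.3], [0.17, 0, -0.28], [0.2, 0, -0.26], [0, 0, 0], [0, 0, 0]]' --angular '[[0, 0, 0], [0, 0, 0], [0, 0, 0], [0, 0, 0], [0, 0, 0], [0, 0, 0], [0, 0, 0], [0, 0, 0]]'

```text
time: 10.1
eef_pos: [0.6246, -0.1088, 0.2326]
ee_rot: [-2.035, -2.393, 0.0]
force: [0.9, 0.3, -1.0]
grip_width: 0.0212
finger_force: 50.0
```

```bash
python3 - <<'E'
from h import *
cs=bot.read_camera("scene");cd=bot.read_camera("side")
u=cv2.resize(cs["color"][130:280,230:430],None,fx=2,fy=2);d=cv2.resize(cd["color"][110:260,290:490],None,fx=2,fy=2)
cv2.imwrite("pics/m3.png",np.hstack([u,d])[:,:,::-1]);s=bot.sense();print(s["time"],s["eef_pos"],s["ee_rot"],s["force"],s["wrist_torque"])
E
```

```text
10.2 [ 0.62448691 -0.10909302  0.23215603] [-2.03528880e+00 -2.39161706e+00  8.08437203e-04] [ 0.5653498  -0.91251866 -0.3604109 ] [-0.19437517  0.01508246 -0.00362099]
```

View pics/m3.png

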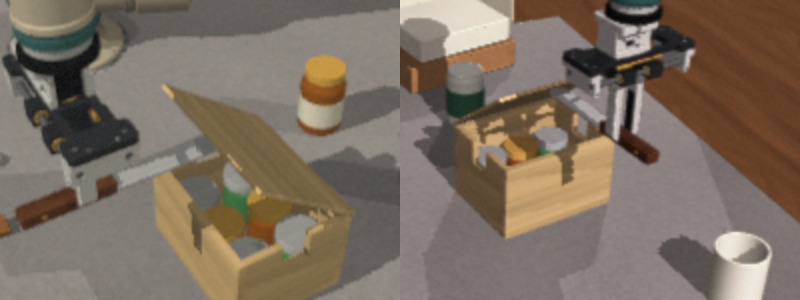

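The lid is up at about 0.7 rad with the blade tip under it. I'll continue over the top.

servo_tool --delta_pos '[[0.22, 0, -0.24], [0.25, 0, -0.22], [0.27, 0, -0.19], [0.29, 0, -0.16], [0.3, 0, -0.13], [0.31, 0, -0.1], [0.32, 0, -0.07], [0.33, 0, -0.04]]' --angular '[[0, 0, 0], [0, 0, 0], [0, 0, 0], [0, 0, 0], [0, 0, 0], [0, 0, 0], [0, 0, 0], [0, 0, 0]]'

```text
time: 11.2
eef_pos: [0.6062, 0.0052, 0.2905]
ee_rot: [-2.035, -2.393, -0.0]
force: [0.2, -0.2, -0.6]
grip_width: 0.0213
finger_force: 50.0
```

servo_tool --delta_pos '[[0.33, 0, -0.01], [0.33, 0, 0.03], [0.32, 0, 0.06], [0.32, 0, 0.09], [0.3, 0, 0.1], [0, 0, 0], [0, 0, 0], [0, 0, 0]]' --angular '[[0, 0, 0], [0, 0, 0], [0, 0, 0], [0, 0, 0], [0, 0, 0], [0, 0, 0], [0, 0, 0], [0, 0, 0]]'

```text
time: 12.2
eef_pos: [0.5939, 0.0824, 0.2771]
ee_rot: [2.036, 2.392, 0.0]
force: [1.0, 0.0, -0.6]
grip_width: 0.0213
finger_force: 50.0
```

```bash
python3 - <<'E'
from h import *
cs=bot.read_camera("scene");cd=bot.read_camera("side")
u=cv2.resize(cs["color"][60:300,150:470],(400,300));d=cv2.resize(cd["color"][60:300,230:550],(400,300))
cv2.imwrite("pics/m4.png",np.hstack([u,d])[:,:,::-1]);s=bot.sense();print(s["time"],s["eef_pos"],s["ee_rot"],s["force"],s["wrist_torque"])
p=s["eef_pos"]
# knife put-down pose: spot where it came from
rows([.604,-.2925,.30],Rt(1.28),10)
E
```

```text
12.3 [0.59381737 0.0824483  0.27713155] [2.03647590e+00 2.39166521e+00 3.45016441e-04] [ 0.93894996 -0.03419678 -0.43028263] [-0.13571007  0.04773001 -0.00733781]
delta_pos [[-0.74, -0.1, -0.05], [-0.75, -0.07, -0.05], [-0.75, -0.03, -0.05], [-0.75, 0.0, -0.05], [-0.75, 0.04, -0.05], [-0.75, 0.07, -0.05], [-0.74, 0.1, -0.05], [-0.74, 0.14, -0.05]]
delta_pos [[-0.73, 0.17, -0.05], [-0.72, 0.2, -0.05]]
angular each [0.0, 0.0, 0.258]
```

View pics/m4.png

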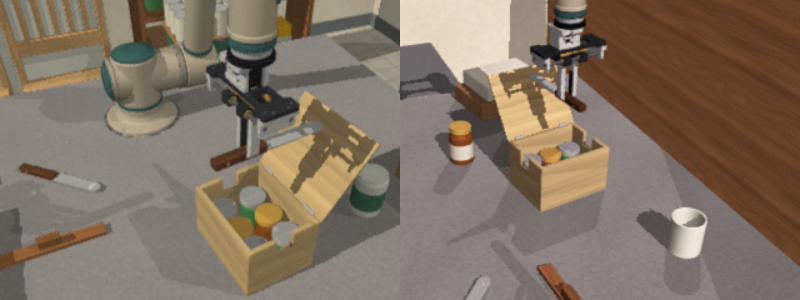

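The lid now lies right back (scene crop (325,155)). Next I'll lay the knife down where it came from.

servo_tool --delta_pos '[[-0.74, -0.1, 0], [-0.75, -0.07, 0], [-0.75, -0.03, 0], [-0.75, 0, 0], [-0.75, 0.04, 0], [-0.75, 0.07, 0], [-0.74, 0.1, 0], [-0.74, 0.14, 0]]' --angular '[[0, 0, 0.26], [0, 0, 0.26], [0, 0, 0.26], [0, 0, 0.26], [0, 0, 0.26], [0, 0, 0.26], [0, 0, 0.26], [0, 0, 0.26]]'

```text
time: 13.3
eef_pos: [0.6016, -0.2188, 0.2771]
ee_rot: [2.436, 1.983, 0.0]
force: [0.1, 0.3, -0.7]
grip_width: 0.0216
finger_force: 50.0
```

servo_tool --delta_pos '[[-0.73, 0.17, 0.3], [-0.72, 0.2, 0.7], [0, 0, 0.9], [0, 0, 0.9], [0, 0, 0.9], [0, 0, 0.7], [0, 0, 0.4], [0, 0, 0]]' --angular '[[0, 0, 0.26], [0, 0, 0.26], [0, 0, 0], [0, 0, 0], [0, 0, 0], [0, 0, 0], [0, 0, 0], [0, 0, 0]]'

```text
time: 14.3
eef_pos: [0.6023, -0.2916, 0.035]
ee_rot: [-2.519, -1.87, 0.002]
force: [0.3, -0.1, -0.7]
grip_width: 0.0217
finger_force: 50.0
```

Next: down 27 mm gently, settle, open, and rise.

servo_tool --delta_pos '[[0, 0, 0.25], [0, 0, 0.15], [0, 0, 0.08], [0, 0, 0.06], [0, 0, 0], [0, 0, 0]]' --angular '[[0, 0, 0], [0, 0, 0], [0, 0, 0], [0, 0, 0], [0, 0, 0], [0, 0, 0]]'

```text
time: 15.05
eef_pos: [0.6038, -0.292, 0.0102]
ee_rot: [2.521, 1.873, 0.0]
force: [-0.9, -1.4, -1.9]
grip_width: 0.0214
finger_force: 50.0
```

servo_tool --delta_pos '[[0, 0, 0], [0, 0, 0], [0, 0, 0], [0, 0, 0]]' --angular '[[0, 0, 0], [0, 0, 0], [0, 0, 0], [0, 0, 0]]' --claw 0.2

```text
time: 15.55
eef_pos: [0.6036, -0.292, 0.01]
ee_rot: [2.522, 1.873, 0.0]
force: [0.0, -0.3, 0.3]
grip_width: 0.0555
finger_force: 0.0
```

servo_tool --delta_pos '[[0, 0, -0.3], [0, 0, -0.7], [0, 0, -0.9], [0, 0, -0.9], [0, 0, -0.9], [0, 0, -0.3], [0, 0, 0], [0, 0, 0]]' --angular '[[0, 0, 0], [0, 0, 0], [0, 0, 0], [0, 0, 0], [0, 0, 0], [0, 0, 0], [0, 0, 0], [0, 0, 0]]'

```text
time: 16.55
eef_pos: [0.6026, -0.2913, 0.2077]
ee_rot: [-2.519, -1.871, 0.002]
force: [-0.5, 0.6, -0.5]
grip_width: 0.0561
finger_force: 0.0
```

```bash
python3 - <<'E'
from h import *
s=bot.sense();print(s["time"],s["eef_pos"])
for n in("scene","side","wrist"):
    c=bot.read_camera(n);hsv=cv2.cvtColor(c["color"],cv2.COLOR_RGB2HSV);h,sa,v=[hsv[...,i].astype(int) for i in range(3)]
    m=(sa>60)&((h<16)|(h>170))
    for ce,st,l in comps(m,200):
        p=onz(c,ce,.01)
        if .2<p[0]<.75 and -.45<p[1]<-.15:
            r=cv2.boxPoints(cv2.minAreaRect(np.argwhere(l)[:,::-1].astype(np.float32)))
            print(n,ce,st[4],p.round(4),[onz(c,q,.012)[:2].round(3).tolist() for q in r])
E
```

```text
16.55 [ 0.60255307 -0.29133399  0.20770125]
scene [206.7681388 249.5362776] 634 [ 0.4276 -0.2678  0.01  ] [[0.398, -0.335], [0.386, -0.193], [0.449, -0.19], [0.458, -0.327]]
scene [159.42171717 266.54040404] 396 [ 0.4417 -0.3962  0.01  ] [[0.425, -0.442], [0.416, -0.341], [0.46, -0.335], [0.467, -0.433]]
scene [198.95642702 304.09150327] 459 [ 0.5987 -0.3091  0.01  ] [[0.569, -0.362], [0.601, -0.255], [0.631, -0.258], [0.599, -0.363]]
side [420.03793103 283.85517241] 290 [ 0.5972 -0.3131  0.01  ] [[0.598, -0.255], [0.628, -0.252], [0.593, -0.371], [0.566, -0.372]]
side [368.55037313 304.30970149] 1072 [ 0.4317 -0.3309  0.01  ] [[0.402, -0.197], [0.45, -0.176], [0.46, -0.441], [0.419, -0.454]]
wrist [174.15136298 209.69027977] 5576 [ 0.4301 -0.2822  0.01  ] [[0.402, -0.194], [0.445, -0.189], [0.458, -0.39], [0.411, -0.399]]
wrist [323.58841779 188.04705274] 1934 [ 0.5994 -0.307   0.01  ] [[0.605, -0.253], [0.624, -0.259], [0.593, -0.365], [0.572, -0.359]]
```

```bash
python3 - <<'E'
from h import *
rows([.435,-.335,.207],Rt(1.647),5)
E
```

```text
delta_pos [[-0.36, -0.59, 0.0], [-0.32, -0.62, 0.0], [-0.27, -0.64, 0.0], [-0.22, -0.66, 0.0], [-0.17, -0.67, 0.0]]
angular each [-0.004, -0.002, -0.423]
```

servo_tool --delta_pos '[[-0.36, -0.59, 0], [-0.32, -0.62, 0], [-0.27, -0.64, 0], [-0.22, -0.66, 0], [-0.17, -0.67, 0], [0, 0, 0], [0, 0, 0], [0, 0, 0]]' --angular '[[0, 0, -0.42], [0, 0, -0.42], [0, 0, -0.42], [0, 0, -0.42], [0, 0, -0.42], [0, 0, 0], [0, 0, 0], [0, 0, 0]]'

```text
time: 17.7
eef_pos: [0.4366, -0.3351, 0.2096]
ee_rot: [-2.138, -2.302, -0.001]
force: [-0.5, 0.5, -0.8]
grip_width: 0.0565
finger_force: 0.0
```

```bash
python3 - <<'E'
from h import *
s=bot.sense();print(s["time"],s["eef_pos"])
c=bot.read_camera("wrist");cv2.imwrite("pics/w2.png",cv2.cvtColor(c["color"],cv2.COLOR_RGB2BGR));hsv=cv2.cvtColor(c["color"],cv2.COLOR_RGB2HSV);h,sa,v=[hsv[...,i].astype(int) for i in range(3)]
m=(sa>100)&((h<16)|(h>170));m[270:]=0
ce,st,l=max(comps(m,500),key=lambda t:t[1][4]);print(ce,st)
for r in range(st[1],min(st[1]+st[3],270),10):
    q=np.where(l[r])[0];g=v[r,q.min():q.max()+1:3]
    print(r,q.min(),q.max(),onz(c,(q.min()-.5,r),.012)[:2].round(4),onz(c,(q.max()+.5,r),.012)[:2].round(4),g.tolist())
E
```

```text
17.7 [ 0.43657888 -0.33510374  0.20956198]
[318.74348546 143.02153939] [ 304   33   31  227 6639]
33 304 334 [ 0.4084 -0.1942] [ 0.4391 -0.192 ] [182, 197, 194, 180, 178, 176, 176, 169, 157, 158, 159]
43 304 334 [ 0.4089 -0.2034] [ 0.4399 -0.2012] [211, 232, 233, 225, 211, 223, 225, 220, 222, 222, 237]
53 304 334 [ 0.4095 -0.2127] [ 0.4406 -0.2105] [206, 232, 233, 220, 210, 225, 226, 221, 222, 224, 229]
63 304 334 [ 0.41   -0.2222] [ 0.4414 -0.2199] [198, 232, 232, 210, 213, 227, 228, 223, 223, 226, 225]
73 304 334 [ 0.4106 -0.2318] [ 0.4422 -0.2295] [195, 233, 230, 214, 218, 227, 228, 225, 224, 225, 214]
83 304 334 [ 0.4112 -0.2415] [ 0.443  -0.2392] [191, 232, 222, 217, 220, 228, 228, 226, 225, 228, 187]
93 304 334 [ 0.4117 -0.2514] [ 0.4438 -0.249 ] [200, 221, 224, 220, 221, 231, 230, 228, 226, 227, 181]
103 304 333 [ 0.4123 -0.2614] [ 0.4436 -0.2591] [186, 223, 230, 226, 226, 164, 166, 164, 160, 217]
113 304 333 [ 0.4129 -0.2715] [ 0.4444 -0.2692] [181, 227, 163, 158, 163, 169, 168, 167, 159, 220]
123 304 333 [ 0.4135 -0.2818] [ 0.4453 -0.2795] [179, 229, 161, 162, 165, 169, 167,
[... 593 characters left out ...]
9, 225, 223]
193 305 332 [ 0.4192 -0.3582] [ 0.4504 -0.356 ] [180, 204, 211, 231, 222, 219, 219, 227, 225, 232]
203 305 332 [ 0.4199 -0.3698] [ 0.4513 -0.3675] [185, 221, 226, 233, 221, 219, 219, 226, 224, 215]
213 305 332 [ 0.4206 -0.3816] [ 0.4523 -0.3793] [175, 220, 225, 222, 221, 218, 220, 225, 225, 211]
223 305 332 [ 0.4213 -0.3936] [ 0.4532 -0.3913] [150, 226, 231, 229, 222, 219, 152, 154, 154, 142]
233 305 332 [ 0.422  -0.4057] [ 0.4542 -0.4034] [130, 154, 160, 158, 154, 150, 153, 159, 161, 135]
243 305 332 [ 0.4228 -0.4181] [ 0.4552 -0.4157] [126, 154, 159, 157, 152, 150, 154, 156, 159, 134]
253 306 331 [ 0.4247 -0.4305] [ 0.4551 -0.4283] [154, 152, 162, 166, 146, 150, 153, 155, 157]
```

```bash
python3 - <<'E'
from h import *
c=bot.read_camera("wrist")
hsv=cv2.cvtColor(c["color"],cv2.COLOR_RGB2HSV);v=hsv[...,2].astype(int);print(v[128:190,319].tolist());print(v[28:44,319].tolist())
for r in(136,180):print(onz(c,(319,r),.036))
for r,x in((150,309),(150,330),(170,309),(170,330)):print(v[r,x-4:x+5].tolist(),onz(c,(x,r),.036)[:2])
rows([.600,.049,.25],Rt(1.73),9)
E
```

```text
[170, 169, 172, 173, 152, 99, 102, 158, 200, 204, 202, 202, 202, 201, 201, 201, 200, 201, 201, 201, 202, 202, 200, 200, 199, 200, 200, 201, 201, 201, 202, 200, 202, 199, 199, 200, 200, 202, 200, 199, 200, 199, 199, 200, 200, 200, 200, 199, 199, 199, 200, 200, 198, 201, 202, 201, 200, 201, 201, 199, 219, 218]
[150, 153, 150, 147, 140, 171, 227, 225, 224, 221, 221, 221, 222, 222, 223, 222]
[ 0.43082141 -0.29205003  0.036     ]
[ 0.43401388 -0.33700954  0.036     ]
[189, 205, 212, 151, 178, 209, 211, 207, 206] [ 0.42171635 -0.30677378]
[191, 193, 182, 160, 216, 227, 227, 205, 200] [ 0.44292319 -0.30522688]
[186, 205, 211, 146, 173, 209, 212, 207, 205] [ 0.4230195  -0.32727727]
[192, 195, 182, 132, 215, 227, 227, 188, 199] [ 0.44454557 -0.32570806]
delta_pos [[0.82, 0.43, -0.09], [0.82, 0.43, -0.09], [0.82, 0.44, -0.09], [0.81, 0.45, -0.09], [0.81, 0.46, -0.09], [0.8, 0.46, -0.09], [0.8, 0.47, -0.09], [0.79, 0.48, -0.09]]
delta_pos [[0.79, 0.49, -0.09]]
angular each [0.0, -0.0, -0.054]
```

servo_tool --delta_pos '[[0.82, 0.43, -0.09], [0.82, 0.43, -0.09], [0.82, 0.44, -0.09], [0.81, 0.45, -0.09], [0.81, 0.46, -0.09], [0.8, 0.46, -0.09], [0.8, 0.47, -0.09], [0.79, 0.48, -0.09]]' --angular '[[0, 0, -0.05], [0, 0, -0.05], [0, 0, -0.05], [0, 0, -0.05], [0, 0, -0.05], [0, 0, -0.05], [0, 0, -0.05], [0, 0, -0.05]]'

```text
time: 18.8
eef_pos: [0.5829, 0.0074, 0.246]
ee_rot: [2.055, 2.376, 0.0]
force: [0.3, 0.6, -0.9]
grip_width: 0.0566
finger_force: 0.0
```

servo_tool --delta_pos '[[0.79, 0.49, -0.09], [0, 0, 0], [0, 0, 0], [0, 0, 0]]' --angular '[[0, 0, -0.1], [0, 0, 0], [0, 0, 0], [0, 0, 0]]'

```text
time: 19.3
eef_pos: [0.6002, 0.047, 0.2503]
ee_rot: [-2.037, -2.391, 0.001]
force: [0.7, 0.1, 0.4]
grip_width: 0.0562
finger_force: 0.0
```

```bash
python3 - <<'E'
from h import *
s=bot.sense();print(s["time"],s["eef_pos"])
c=bot.read_camera("wrist");im=c["color"].copy()
phi=.16;O=np.array([.590,.108]);ex=np.array([np.cos(phi),np.sin(phi)]);ey=np.array([-ex[1],ex[0]])
def W(x,y,z):return [*(O+ex*x+ey*y),z]
for p in(W(-.095,.02,.132),W(-.095,-.02,.132),W(.095,.02,.132),W(.095,-.02,.132),W(-.105,-.082,.132),W(.105,-.082,.132)):print(proj(c,[p]).round(1))
cv2.imwrite("pics/w3.png",im[:,:,::-1])
E
```

```text
19.3 [0.6002086  0.04702973 0.25028585]
[[205.3  94.7]]
[[209.4 143.7]]
[[437.   94.3]]
[[433.  143.3]]
[[204.2 213.3]]
[[438.6 212.9]]
```

View pics/w3.png

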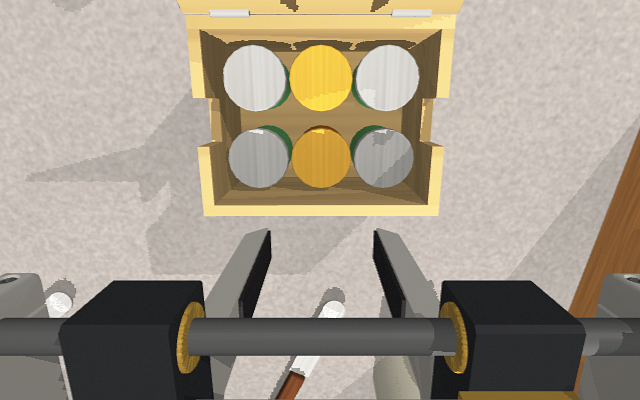

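The wrist view shows the open box straight on: slot gaps at left (205, rows 98–146) and right (437, rows 98–146), front corners at (204,216) and (438,216). I'll measure the slot edges in pixels.

```bash
python3 - <<'E'
from h import *
c=bot.read_camera("wrist");hsv=cv2.cvtColor(c["color"],cv2.COLOR_RGB2HSV);h,s,v=[hsv[...,i].astype(int) for i in range(3)]
m=(s>70)&(v>205)&(h>14)&(h<32)   # lit rim
mm=[]
for x in (196,200,204,207,434,437,440,444):
    q=np.where(m[60:225,x])[0]+60;d=np.where(np.diff(q)>15)[0];print(x,[(q[i],q[i+1]) for i in d],q.min() if len(q) else 0,q.max() if len(q) else 0)
for r in(60,80,165,190,205,212):
    q=np.where(m[r,170:470])[0]+170;print(r,q.min(),q.max(),onz(c,(q.min()-.5,r),.132)[:2],onz(c,(q.max()+.5,r),.132)[:2])
for p in((204,97.5),(206,146),(440,97.5),(437,146),(204,216),(438,216)):print(p,onz(c,p,.132)[:2].round(4))
E
```

```text
196 [] 60 97
200 [(np.int64(97), np.int64(147))] 60 180
204 [(np.int64(97), np.int64(147))] 91 215
207 [] 147 215
434 [] 147 215
437 [(np.int64(97), np.int64(147))] 81 215
440 [(np.int64(97), np.int64(147))] 60 185
444 [] 60 97
60 189 451 [0.47790838 0.13711954] [0.68583018 0.17025278]
80 191 449 [0.48041687 0.12211622] [0.68807014 0.15520422]
165 199 441 [0.491493  0.0532515] [0.69876792 0.08626796]
190 202 439 [0.49558762 0.03137994] [0.70248633 0.0643329 ]
205 203 438 [0.49741712 0.01773817] [0.70496245 0.0507919 ]
212 204 437 [0.49875703 0.01133797] [0.70566612 0.04428932]
(204, 97.5) [0.4922 0.1102]
(206, 146) [0.4967 0.0706]
(440, 97.5) [0.6838 0.1407]
(437, 146) [0.691  0.1016]
(204, 216) [0.4995 0.0076]
(438, 216) [0.707  0.0407]
```

```bash
python3 - <<'E'
from h import *
rows([.4325,-.317,.2],Rt(1.639),9)
print()
P=[.4325,-.317,.22]
rows([.590,.1062,.22],Rt(3.2999),16,P=P,Q=Rt(1.639))
E
```

```text
delta_pos [[-0.74, -0.5, 0.11], [-0.74, -0.49, 0.11], [-0.75, -0.48, 0.11], [-0.75, -0.47, 0.11], [-0.76, -0.47, 0.11], [-0.76, -0.46, 0.11], [-0.77, -0.45, 0.11], [-0.77, -0.44, 0.11]]
delta_pos [[-0.78, -0.43, 0.11]]
angular each [-0.0, 0.0, 0.058]

delta_pos [[0.51, 0.23, 0.0], [0.49, 0.28, 0.0], [0.46, 0.33, 0.0], [0.42, 0.38, 0.0], [0.38, 0.42, 0.0], [0.33, 0.46, 0.0], [0.28, 0.49, 0.0], [0.23, 0.52, 0.0]]
delta_pos [[0.18, 0.54, 0.0], [0.12, 0.55, 0.0], [0.06, 0.56, 0.0], [0.0, 0.56, 0.0], [-0.06, 0.56, 0.0], [-0.11, 0.55, 0.0], [-0.17, 0.54, 0.0], [-0.23, 0.52, 0.0]]
angular each [0.0, 0.0, -0.595]
```

servo_tool --delta_pos '[[-0.74, -0.5, 0.11], [-0.74, -0.49, 0.11], [-0.75, -0.48, 0.11], [-0.75, -0.47, 0.11], [-0.76, -0.47, 0.11], [-0.76, -0.46, 0.11], [-0.77, -0.45, 0.11], [-0.77, -0.44, 0.11]]' --angular '[[0, 0, 0.06], [0, 0, 0.06], [0, 0, 0.06], [0, 0, 0.06], [0, 0, 0.06], [0, 0, 0.06], [0, 0, 0.06], [0, 0, 0.05]]'

```text
time: 20.4
eef_pos: [0.4501, -0.2769, 0.2066]
ee_rot: [2.134, 2.305, 0.0]
force: [0.8, -0.0, -0.4]
grip_width: 0.0564
finger_force: 0.0
```

servo_tool --delta_pos '[[-0.78, -0.43, 0.11], [0, 0, 0.6], [0, 0, 0.8], [0, 0, 0.8], [0, 0, 0.6], [0, 0, 0], [0, 0, 0]]' --angular '[[0, 0, 0.05], [0, 0, 0], [0, 0, 0], [0, 0, 0], [0, 0, 0], [0, 0, 0], [0, 0, 0]]'

```text
time: 21.28
eef_pos: [0.4335, -0.3167, 0.0621]
ee_rot: [2.142, 2.296, 0.0]
force: [-0.1, -0.4, 0.1]
grip_width: 0.0567
finger_force: 0.0
```

```bash
python3 - <<'E'
from h import *
s=bot.sense();print(s["time"],s["eef_pos"])
c=bot.read_camera("wrist");v=c["color"].max(2)
hsv=cv2.cvtColor(c["color"],cv2.COLOR_RGB2HSV);h,sa=[hsv[...,i].astype(int) for i in range(2)]
m=(sa>100)&((h<16)|(h>170));m[230:]=0
for r in (20,60,100,150):
    q=np.where(m[r,200:440])[0]+200
    if len(q):print(r,q.min(),q.max(),onz(c,(q.min()-.5,r),.012)[:2].round(4),onz(c,(q.max()+.5,r),.012)[:2].round(4))
rows([.4325,-.317,.016],Rt(1.639),4)
E
```

```text
21.275 [ 0.43350457 -0.31665985  0.06208817]
20 293 345 [ 0.4078 -0.195 ] [ 0.4395 -0.1928]
60 294 344 [ 0.4094 -0.2174] [ 0.4408 -0.2153]
100 295 343 [ 0.4112 -0.2411] [ 0.4422 -0.239 ]
150 296 343 [ 0.4134 -0.2727] [ 0.4449 -0.2706]
delta_pos [[-0.0, -0.01, 0.23], [-0.0, -0.01, 0.23], [-0.0, -0.01, 0.23], [-0.0, -0.01, 0.23]]
angular each [0.003, 0.003, 0.002]
```

servo_tool --delta_pos '[[0, -0.02, 0.3], [0, 0, 0.3], [0, 0, 0.2], [0, 0, 0.12], [0, 0, 0]]' --angular '[[0, 0, 0], [0, 0, 0], [0, 0, 0], [0, 0, 0], [0, 0, 0]]'

```text
time: 21.95
eef_pos: [0.4318, -0.3155, 0.0143]
ee_rot: [-2.141, -2.297, -0.0]
force: [0.6, 1.1, -0.2]
grip_width: 0.0563
finger_force: 0.0
```

servo_tool --delta_pos '[[0, 0, 0], [0, 0, 0], [0, 0, 0], [0, 0, 0], [0, 0, 0]]' --angular '[[0, 0, 0], [0, 0, 0], [0, 0, 0], [0, 0, 0], [0, 0, 0]]' --claw -1 --grip_force 40

```text
time: 22.58
eef_pos: [0.4321, -0.3158, 0.0152]
ee_rot: [2.142, 2.298, 0.0]
force: [-1.0, -0.3, 1.3]
grip_width: 0.0217
finger_force: 40.0
```

Gripped at 21.7 mm; the block is 22 mm. Now I'll lift and carry it over.

servo_tool --delta_pos '[[0, 0, -0.3], [0, 0, -0.6], [0, 0, -0.9], [0, 0, -0.9], [0, 0, -0.9], [0, 0, -0.5], [0, 0, 0]]' --angular '[[0, 0, 0], [0, 0, 0], [0, 0, 0], [0, 0, 0], [0, 0, 0], [0, 0, 0], [0, 0, 0]]'

```text
time: 23.45
eef_pos: [0.433, -0.3166, 0.2226]
ee_rot: [2.138, 2.294, 0.0]
force: [-0.4, 0.1, -2.0]
grip_width: 0.0219
finger_force: 40.0
```

servo_tool --delta_pos '[[0.51, 0.23, 0], [0.49, 0.28, 0], [0.46, 0.33, 0], [0.42, 0.38, 0], [0.38, 0.42, 0], [0.33, 0.46, 0], [0.28, 0.49, 0], [0.23, 0.52, 0]]' --angular '[[0, 0, -0.59], [0, 0, -0.6], [0, 0, -0.59], [0, 0, -0.6], [0, 0, -0.59], [0, 0, -0.6], [0, 0, -0.59], [0, 0, -0.6]]'

```text
time: 24.45
eef_pos: [0.5094, -0.1024, 0.2182]
ee_rot: [-1.027, -2.966, -0.0]
force: [-0.0, 0.7, -1.4]
grip_width: 0.0216
finger_force: 40.0
```

servo_tool --delta_pos '[[0.18, 0.54, 0], [0.12, 0.55, 0], [0.06, 0.56, 0], [0, 0.56, 0], [-0.06, 0.56, 0], [-0.11, 0.55, 0], [-0.17, 0.54, 0], [-0.23, 0.52, 0]]' --angular '[[0, 0, -0.59], [0, 0, -0.6], [0, 0, -0.59], [0, 0, -0.6], [0, 0, -0.59], [0, 0, -0.6], [0, 0, -0.59], [0, 0, -0.6]]'

```text
time: 25.45
eef_pos: [0.5877, 0.1088, 0.218]
ee_rot: [0.258, -3.128, -0.0]
force: [0.4, -0.8, -1.6]
grip_width: 0.0218
finger_force: 40.0
```

servo_tool --delta_pos '[[0, 0, 0], [0, 0, 0], [0, 0, 0]]' --angular '[[0, 0, 0], [0, 0, 0], [0, 0, 0]]'

```text
time: 25.82
eef_pos: [0.5881, 0.1071, 0.2196]
ee_rot: [0.25, -3.131, 0.001]
force: [-0.2, -0.5, -0.9]
grip_width: 0.0216
finger_force: 40.0
```

```bash
python3 - <<'E'
from h import *
s=bot.sense();print(s["time"],s["eef_pos"])
x=R.from_rotvec(s["ee_rot"]).as_matrix();print(np.arctan2(x[1,0],x[0,0]),x[:,2])
c=bot.read_camera("wrist");hsv=cv2.cvtColor(c["color"],cv2.COLOR_RGB2HSV);h,sa,v=[hsv[...,i].astype(int) for i in range(3)]
m=(sa>140)&(h<16);zt=s["eef_pos"][2]-.0152+.012
for ce,st,l in comps(m,400):
    print(ce,st)
for r in (40,80,120,160):
    q=np.where(m[r,250:390])[0]+250
    if len(q):print(r,q.min(),q.max(),onz(c,(q.min()-.5,r),zt)[:2].round(4),onz(c,(q.max()+.5,r),zt)[:2].round(4))
rows([.590,.1062,.14],Rt(3.2995),4)
E
```

```text
25.825 [0.58805495 0.10708506 0.2195672 ]
-2.982214707223005 [-1.04751395e-03 -4.10578476e-04 -9.99999367e-01]
[321.63901774 148.14373806] [  267     0   109   318 18325]
[606.8027127   17.94389642] [ 579    0   61   37 1622]
[321.55576471 376.83294118] [ 297  356   50   44 2125]
40 290 354 [0.4873 0.075 ] [0.4824 0.106 ]
80 290 353 [0.5056 0.0774] [0.5005 0.1089]
120 292 352 [0.5247 0.081 ] [0.5198 0.1119]
160 292 351 [0.5451 0.0838] [0.5402 0.1151]
delta_pos [[-0.01, -0.01, 0.4], [-0.01, -0.01, 0.4], [-0.01, -0.01, 0.4], [-0.01, -0.01, 0.4]]
angular each [-0.0, -0.001, 0.002]
```

servo_tool --delta_pos '[[-0.04, -0.02, 0.4], [0, 0, 0.4], [0, 0, 0.3], [0, 0, 0.2], [0, 0, 0], [0, 0, 0], [0, 0, 0]]' --angular '[[0, 0, 0], [0, 0, 0], [0, 0, 0], [0, 0, 0], [0, 0, 0], [0, 0, 0], [0, 0, 0]]'

```text
time: 26.75
eef_pos: [0.5913, 0.1074, 0.1557]
ee_rot: [-0.252, 3.13, 0.0]
force: [-0.2, -0.8, -1.2]
grip_width: 0.0219
finger_force: 40.0
```

```bash
python3 - <<'E'
from h import *
s=bot.sense();print(s["time"],s["eef_pos"])
c=bot.read_camera("wrist");cv2.imwrite("pics/w4.png",cv2.cvtColor(c["color"],cv2.COLOR_RGB2BGR));hsv=cv2.cvtColor(c["color"],cv2.COLOR_RGB2HSV);h,sa,v=[hsv[...,i].astype(int) for i in range(3)]
bar=(sa>140)&(h<16);rim=(sa>60)&(h>=16)&(h<32)&(v>190)
phi=.158;O=np.array([.590,.1059]);ex=np.array([np.cos(phi),np.sin(phi)]);ey=np.array([-ex[1],ex[0]])
def bx(p):return np.array([(p[:2]-O)@ex,(p[:2]-O)@ey])*1e3
for x in(-.105,-.10,-.095):
  print(proj(c,[[*(O+ex*x+ey*y),.132] for y in(-.02,.02)]).round(1).tolist())
r0=int(proj(c,[[*(O-ex*.1),.132]])[0,1]);zt=s["eef_pos"][2]-.0152+.012
for r in range(r0-8,r0+9,4):
    q=np.where(bar[r,230:410])[0]+230;a=np.where(rim[r,200:q.min()])[0]+200;b=np.where(rim[r,q.max():450])[0]+q.max()
    if len(a) and len(b):
        print(r,a.max(),q.min(),q.max(),b.min(),"rim",bx(onz(c,(a.max()+.5,r),.132)).round(1),bx(onz(c,(b.min()-.5,r),.132)).round(1),"bar",bx(onz(c,(q.min()-.5,r),zt)).round(1),bx(onz(c,(q.max()+.5,r),zt)).round(1))
E
```

```text
26.75 [0.59129714 0.1074451  0.15572044]
[[283.0, 42.5], [357.2, 42.6]]
[[283.2, 52.4], [356.9, 52.5]]
[[283.5, 62.2], [356.7, 62.4]]
44 282 290 353 357 rim [-104.2  -20.3] [-104.3   19.6] bar [-101.2  -14.7] [-101.2   16.3]
48 282 290 354 357 rim [-102.2  -20.3] [-102.3   19.7] bar [-99.4 -14.8] [-99.4  16.8]
52 282 290 354 357 rim [-100.2  -20.4] [-100.3   19.8] bar [-97.5 -14.8] [-97.6  16.9]
56 282 290 354 357 rim [-98.2 -20.4] [-98.2  19.8] bar [-95.7 -14.9] [-95.8  16.9]
60 282 290 354 357 rim [-96.1 -20.5] [-96.2  19.9] bar [-93.9 -14.9] [-93.9  17. ]
```

The slot centre is at -0.3 mm and the bar centre at +1.0 mm. I'll shift by -1.2 mm and lower.

servo_tool --delta_pos '[[0, -0.025, 0], [0, 0, 0.15], [0, 0, 0.2], [0, 0, 0.2], [0, 0, 0.2], [0, 0, 0.1], [0, 0, 0], [0, 0, 0]]' --angular '[[0, 0, 0], [0, 0, 0], [0, 0, 0], [0, 0, 0], [0, 0, 0], [0, 0, 0], [0, 0, 0], [0, 0, 0]]'

```text
time: 27.8
eef_pos: [0.5913, 0.1062, 0.1128]
ee_rot: [-0.252, 3.131, 0.0]
force: [0.8, 0.2, -1.1]
grip_width: 0.0218
finger_force: 40.0
```

servo_tool --delta_pos '[[0, 0, 0.05], [0, 0, 0.03], [0, 0, 0.02], [0, 0, 0], [0, 0, 0]]' --angular '[[0, 0, 0], [0, 0, 0], [0, 0, 0], [0, 0, 0], [0, 0, 0]]'

```text
time: 28.42
eef_pos: [0.591, 0.1061, 0.1075]
ee_rot: [-0.252, 3.131, 0.0]
force: [0.7, -1.0, -1.7]
grip_width: 0.0217
finger_force: 40.0
```

servo_tool --delta_pos '[[0, 0, 0.02], [0, 0, 0], [0, 0, 0]]' --angular '[[0, 0, 0], [0, 0, 0], [0, 0, 0]]'

```text
time: 28.8
eef_pos: [0.5912, 0.1062, 0.1071]
ee_rot: [-0.252, 3.131, 0.0]
force: [-1.5, -0.2, 4.6]
grip_width: 0.0216
finger_force: 40.0
```

servo_tool --delta_pos '[[0, 0, 0.02], [0, 0, 0], [0, 0, 0]]' --angular '[[0, 0, 0], [0, 0, 0], [0, 0, 0]]'

```text
time: 29.18
eef_pos: [0.5912, 0.1062, 0.1071]
ee_rot: [-0.252, 3.13, 0.0]
force: [-2.7, -0.1, 9.9]
grip_width: 0.0218
finger_force: 40.0
```

The bar touched the slot floors at the predicted height (TCP 107 mm). Now release, straight up, and check.

servo_tool --delta_pos '[[0, 0, -0.02], [0, 0, 0], [0, 0, 0], [0, 0, 0], [0, 0, 0]]' --angular '[[0, 0, 0], [0, 0, 0], [0, 0, 0], [0, 0, 0], [0, 0, 0]]' --claw 0

```text
time: 29.8
eef_pos: [0.591, 0.1061, 0.1063]
ee_rot: [0.252, -3.131, -0.0]
force: [-0.8, 0.3, -0.5]
grip_width: 0.047
finger_force: 0.0
```

servo_tool --delta_pos '[[0, 0, -0.2], [0, 0, -0.4], [0, 0, -0.6], [0, 0, -0.8], [0, 0, -0.6], [0, 0, 0], [0, 0, 0], [0, 0, 0]]' --angular '[[0, 0, 0], [0, 0, 0], [0, 0, 0], [0, 0, 0], [0, 0, 0], [0, 0, 0], [0, 0, 0], [0, 0, 0]]'

```text
time: 30.8
eef_pos: [0.5901, 0.1061, 0.2348]
ee_rot: [0.252, -3.128, -0.0]
force: [-0.6, -0.3, 0.1]
grip_width: 0.0467
finger_force: 0.0
```

```bash
python3 - <<'E'
from h import *
s=bot.sense();print(s["time"],s["eef_pos"],s["grip_width"],s["force"])
phi=.158;O=np.array([.590,.1059]);ex=np.array([np.cos(phi),np.sin(phi)]);ey=np.array([-ex[1],ex[0]])
def bx(p):return np.array([(p[:2]-O)@ex,(p[:2]-O)@ey])*1e3
c=bot.read_camera("wrist");hsv=cv2.cvtColor(c["color"],cv2.COLOR_RGB2HSV);h,sa,v=[hsv[...,i].astype(int) for i in range(3)]
bar=(sa>140)&(h<16)
for r in(40,70,100,130):
    q=np.where(bar[r,270:370])[0]+270
    if len(q):print(r,q.min(),q.max(),bx(onz(c,(q.min()-.5,r),.104)).round(1),bx(onz(c,(q.max()+.5,r),.104)).round(1))
q=np.where(bar[:200,321])[0];print(q.min(),bx(onz(c,(321,q.min()),.104)))
for n in("scene","side"):
    c=bot.read_camera(n);hsv=cv2.cvtColor(c["color"],cv2.COLOR_RGB2HSV);h,sa,v=[hsv[...,i].astype(int) for i in range(3)]
    for ce,st,l in comps((sa>60)&((h<16)|(h>170)),150):
        p=onz(c,ce,.01)
        if .5<p[0]<.7 and -.4<p[1]<-.2:print(n,"knife",ce,p)
    cv2.imwrite(f"pics/end_{n}.png",cv2.cvtColor(c["color"],cv2.COLOR_RGB2BGR))
    # ends of the bar: wood pixels near projected ends
    for e in(-.123,.123):
        for z in(.092,.104):print(n,e,z,proj(c,[[*(O+ex*e),z]]).round(1))
E
```

```text
30.8 [0.59005471 0.10605464 0.23480783] 0.04666900946329609 [-0.58104518 -0.31860152  0.10748909]
70 303 340 [-102.2  -16.4] [-102.2   15.6]
100 304 339 [-77.9 -15.8] [-77.9  15.1]
130 304 339 [-52.5 -16.1] [-52.5  15.4]
45 [-121.68203396   -0.84360457]
scene knife [198.95860566 304.09368192] [ 0.59868983 -0.30907507  0.01      ]
scene -0.123 0.092 [[329. 206.]]
scene -0.123 0.104 [[329.  202.9]]
scene 0.123 0.092 [[381.2 266.6]]
scene 0.123 0.104 [[381.6 263.5]]
side knife [420.12587413 283.91958042] [ 0.59731541 -0.3134248   0.01      ]
side -0.123 0.092 [[324.5 195. ]]
side -0.123 0.104 [[324.5 191.8]]
side 0.123 0.092 [[385.7 175.6]]
side 0.123 0.104 [[385.9 172.6]]
```

The bar is centred within 1–2 mm and at the right height. The knife hasn't moved, and the lid was still back in the last view with nothing touching it since. Handing in.

```bash
python3 -c "
from bench import bot
print(bot.close_job())"
```

```text
the job is handed in; nothing more can be done
None
```

The job is handed in at about 31 s of the 69 s allowed (no verdict came back): I levered the lid open with the knife and left it right back, put the knife back flat on the table, and laid the bar level in both slots, measured within about 2 mm of centre.

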